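Reset the tripped breaker of a microscope power unit

TASK

One of the three modules of the microscope power unit has tripped: its reset button stands popped up in its well, higher than in the other two. Using only a fingertip, switch that module off at its rocker, then reach into the well and press the sunken reset button down until it stays home, then switch the module back on. Do not touch the other two modules, and do not pick up or shift the things standing around the unit.

Things in the scene. Friction and masses are not known exactly. Their poses are not given: they have to be found in the camera images.
- power_unit: Low grey bench power unit, fixed, 214 mm (x) by 264 mm (y), 66 mm high; origin centred on its underside. Its +x points away from the robot, turned up to 0.4 rad. Three identical ivory modules lie side by side along y, 80 mm apart, in unknown order. On each flat top (66 mm above the bench): a rocker switch at the -x end and, 90 mm further along +x on the centre line, a well with a sunken reset button.
- module_a: The TRIPPED module: its reset button stands higher in its well than the other two. 190 mm long (x) by 78 mm wide (y) by 52 mm high, ivory, fixed, in any of the three bays. Origin at the centre of its underside, 14 mm above the bench; same yaw as the unit.
- well_a (a point): Centre of the mouth of module_a's well, level with the module's top (66 mm above the bench), 46 mm from the module's centre along +x. Round straight well, 46 mm across, 34 mm deep, black flange. The reset button in its middle has a flat black cap 24 mm across; cap top 14 mm below the mouth when popped up (tripped), 24 mm below when home.
- button_a (a joint): Travel of module_a's reset button, straight down: 0 m popped up (tripped), 0.010 m home. Starts at 0. Resists with a steady 3.5 N and stays where it is left, so it must be pushed all the way to its stop.
- rocker_a (a joint): Rocker switch of module_a, rad: 0.35 = on (the end towards the well, with a small white bar, is down), 0 = off (the end away from the well is down). Starts on. Turns when its raised end is pressed (about 3 N) and stays where it is left, so press it fully over to its stop.
- module_b: Another module, working normally (button home, rocker on), to be left alone. 190 mm long (x) by 78 mm wide (y) by 52 mm high, ivory, fixed, in any of the three bays. Origin at the centre of its underside, 14 mm above the bench; same yaw as the unit.
- well_b (a point): Centre of the mouth of module_b's well, level with the module's top (66 mm above the bench), 46 mm from the module's centre along +x. Round straight well, 46 mm across, 34 mm deep, black flange. The reset button in its middle has a flat black cap 24 mm across; cap top 14 mm below the mouth when popped up (tripped), 24 mm below when home.
- button_b (a joint): Travel of module_b's reset button, straight down: 0 m popped up (tripped), 0.010 m home. Home at 0.010 throughout.
- rocker_b (a joint): Rocker switch of module_b, rad: 0.35 = on (the end towards the well, with a small white bar, is down), 0 = off (the end away from the well is down). On, and must stay on.
- module_c: Another module, working normally (button home, rocker on), to be left alone. 190 mm long (x) by 78 mm wide (y) by 52 mm high, ivory, fixed, in any of the three bays. Origin at the centre of its underside, 14 mm above the bench; same yaw as the unit.
- well_c (a point): Centre of the mouth of module_c's well, level with the module's top (66 mm above the bench), 46 mm from the module's centre along +x. Round straight well, 46 mm across, 34 mm deep, black flange. The reset button in its middle has a flat black cap 24 mm across; cap top 14 mm below the mouth when popped up (tripped), 24 mm below when home.
- button_c (a joint): Travel of module_c's reset button, straight down: 0 m popped up (tripped), 0.010 m home. Home at 0.010 throughout.
- rocker_c (a joint): Rocker switch of module_c, rad: 0.35 = on (the end towards the well, with a small white bar, is down), 0 = off (the end away from the well is down). On, and must stay on.
- on_end_a (a point): Top of the ON end of module_a's black rocker, on its centre line, 16 mm from the pivot towards the well; moves with it. Rocker 45 mm long (x), 24 mm wide; pivot 44 mm from the module's centre along -x; bezel 4 mm high. The half that is down lies level, 72 mm above the bench; the other rises at 20 degrees, its end edge 80 mm above the bench: press that end down level.
- off_end_a (a point): Top of the OFF end of the same rocker, 16 mm from the pivot on the side away from the well; moves with it. Raised (about 77 mm above the bench) while the switch is on.
- petri_dish: Bystander: closed clear dish, 91 mm in diameter, 15 mm high, loose on the bench beside the unit (its +y side). Origin at the centre of its underside.
- objective_case: Bystander: upright screw-top case for a microscope objective, 43 mm in diameter, 60 mm high, pale with a black lid, loose, by the unit's +y side. Origin at the centre of its underside.
- tip_box: Bystander: closed box of pipette tips, 85 x 122 x 62 mm high, grey, loose, beside the unit (its -y side). Origin at the centre of its underside.
- media_bottle: Bystander: capped bottle, 64 mm in diameter, 135 mm high, loose, beside the unit (its -y side). Origin at the centre of its underside.

How it is judged:
By the outcome, as a careful person would: the job done as asked, in the order asked, and still so for the second after the job is handed in, with the robot touching nothing.
It also fails if it takes over 48 s, if anything falls off the work surface, if the arm or the gripper's body presses on something with over 40 N, if the wrist force passes 120 N, or if a joint passes its speed limit or range.

ROBOT

A 6-joint arm with a two-finger parallel gripper is mounted at the origin on the work surface. World frame = base frame: x ahead of the robot, y to its left, z up, the work surface at z = 0. Lengths are in m, angles in rad, forces in N, time in s.
With the tool pointing down it reaches from about 0.35 to 0.975 m from the base axis. Payload 7.1 kg.
Tool frame: the origin (TCP) lies at the very end of the fingers, on their centre line; the grasp point (between the pads) lies 19 mm behind it; x points along the fingers, y is the direction in which the jaws open and shut, and the axes are right-handed (so a half turn about x gives the same grasp; the last joint's range is limited). The gripper opens to 88 mm and grips with 3 to 60 N. Pads are 20 mm wide; open, the fingers measure 115 mm over their backs; the gripper's body (75 mm by 178 mm) begins 61 mm behind the grasp point.
Start: joints at [-1.303, 0.423, 1.63, -0, 1.089, -0.019], TCP at [0.177, -0.599, 0.187] pointing down, gripper open.
Joint ranges: [-3, 3], [-0.9, 2.11], [0.09, 2.58], [-1.31, 4.45], [0.11, 2.69], [-2.54, 2.54]. Speed limits (rad/s): [2.39, 2.39, 3.01, 3.14, 3.14, 3.14].

INTERFACE

Orientations are given as a rotation vector (axis times angle).
In Python, from plant import state, optics, r gives the robot as it stands.
- The arm moves only by the tool carry_out, never from a script. Its argument "targets" is a list of rows, each an object of numbers: "dx", "dy", "dz": the shift along the tool's x, y, z in cm; "ax", "ay", "az": the turn, a rotation vector about the tool's x, y, z in rad; "claw": the closure, from -1 (fully open) to 1 (shut), so that 0 is half open. A call has 1 to 5 rows; each row shifts and turns the commanded pose from where the row before left it, along the tool's axes as they then stand; what a row does not reach is not made up. A row lasts 1/8 s, in which the tool goes at most 62.5 mm and 10.7 degrees, less where a joint would pass 70% of its speed; a pose out of reach is approached as far as the arm can. A call is refused whole if a number of a shift passes 6.25 or a number of a turn 0.188, either way. A call with a gripper value outside its range is refused whole. The fingers move at their own pace and stop on an object; "squeeze" is the grip in N (left out, the last holds). Time passes only in rows, so rows that do not move let the fingers close. It gives the time, the measured TCP pose, the force and the opening at its end, in the units of the state.
- state(): the state, without advancing time (a new reading comes with each control period).
- optics.get_image(name): name is "scene" or "top" or "wrist"; returns the picture (384x512x3 uint8, red, green, blue); there is no depth.
- optics.camera_params(name): a dict with "fov_y" (degrees; the focal length in pixels is half the picture's height over the tangent of half this angle, whatever the lens; pixels are square), "cx", "cy" (the principal point, pixels), "T" (4x4, takes a point from camera to world coordinates); the wrist camera has in their place "mount" (4x4, takes a point from camera to tool coordinates, whose origin is the TCP and whose axes are the tool frame's). Camera axes: x right, y up, looking along -z (the intrinsics and any distortion apply to the point x, -y, -z); pixel columns grow to the right and rows downward; lengths in m; the calibration is good to about 2 mm. A picture is of the moment at which its call begins: read the wrist's pose just before it. camera_params takes no time and is no camera call.
- r.sign_off(): hands the job in, once; it reports no verdict.
The state is a dict: "time_s": time; "joint_positions": joint angles; "qd": joint speeds; "joint_torque": joint torques, N m; "eef_pos": TCP position; "ee_rot": TCP orientation; "ft_force": force on the tool from outside, world axes, zero at the start; "torque": the same for the moment, N m; "opening": opening from 0.0 (shut) to 1.0 (fully open).
Only numpy, scipy, OpenCV 4.12 (cv2) and the standard library are available. Lean on these libraries where they do the work, as an engineer would, in place of code of your own. Each camera call takes 0.05 s, during which the arm holds its last target.

## Working session

There is one attempt and no reset: what is moved stays moved. The work goes in short steps, Python scripts to look and compute and a tool call to move; the robot and the scene stay as the last step left them, time stands still between calls to the robot, and variables do not carry over. Pictures are saved under pics/ and viewed, and the job is handed in when it is done.

Besides the shell and the picture viewer there is one more tool, called after "Request:" as a command line: name --argument value ..., lists and objects as JSON in quotes. carry_out: Moves the arm, as the interface text tells. Its arguments: {"type":"object","properties":{"targets":{"type":"array","items":{"type":"object","properties":{"dx":{"type":"number"},"dy":{"type":"number"},"dz":{"type":"number"},"ax":{"type":"number"},"ay":{"type":"number"},"az":{"type":"number"},"claw":{"type":"number"}}}},"squeeze":{"type":"number"}},"required":["targets"]}

```bash
mkdir -p pics
python3 - <<'E'
from plant import state, optics, r
import cv2
s=state();print(s)
for n in ["scene","top","wrist"]:
    im=optics.get_image(n);cv2.imwrite(f"pics/{n}0.png",im[:,:,::-1]);print(n,optics.camera_params(n))
E
```

```text
{'time_s': 0.0, 'joint_positions': array([-1.30300409e+00,  4.23832202e-01,  1.63069404e+00, -2.42436441e-05,
        1.08857172e+00, -1.90223023e-02]), 'qd': array([ 0.00057793,  0.00193158,  0.00062394, -0.00070788,  0.0010288 ,
        0.00017093]), 'joint_torque': array([-7.61442861e-04, -5.44627941e+01, -2.73668665e+01,  6.44491310e-02,
        2.28048133e-02, -1.00868326e-04]), 'eef_pos': array([ 0.17665529, -0.59888302,  0.18650554]), 'ee_rot': array([ 2.06794138,  0.30020875, -2.06837615]), 'ft_force': array([-0.34779554, -0.31804693,  1.01485026]), 'torque': array([-0.02329998,  0.03833774,  0.01504846]), 'opening': 0.9990564290475706}
scene {'fov_y': 56.27555544124342, 'cx': 260.51645420897916, 'cy': 183.6081797183649, 'T': array([[ 0.84502684, -0.448483  ,  0.29119175,  0.8494116 ],
       [ 0.53455958,  0.69502339, -0.4808207 , -0.41154653],
       [ 0.01325484,  0.56196573,  0.82705431,  0.86521544],
       [ 0.        ,  0.        ,  0.        ,  1.        ]])}
top {'fov_y': 47.71096724599005, 'cx': 256.6281141522283, 'cy': 190.0147940766552, 'T': array([[-0.00817658,  0.99807936, -0.06140625,  0.49485452],
       [-0.99995131, -0.00850024, -0.00501142,  0.0057726 ],
       [-0.00552377,  0.06136228,  0.99810027,  1.15046656],
       [ 0.        ,  0.        ,  0.        ,  1.        ]])}
wrist {'fov_y': 65.829732119894, 'cx': 258.0109437552967, 'cy': 187.32754164668273, 'mount': array([[ 2.49235951e-04,  3.06730161e-01, -9.51796484e-01,
        -1.97559450e-01],
       [ 9.99999854e-01,  3.79623562e-04,  3.84197585e-04,
        -7.74183809e-04],
       [ 4.79169359e-04, -9.51796440e-01, -3.06730022e-01,
        -8.41881510e-02],
       [ 0.00000000e+00,  0.00000000e+00,  0.00000000e+00,
         1.00000000e+00]])}
```

View pics/scene0.png

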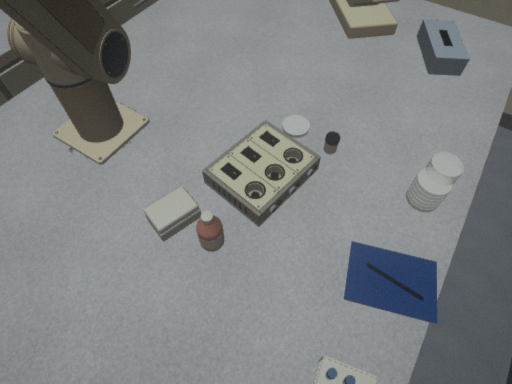

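View pics/top0.png

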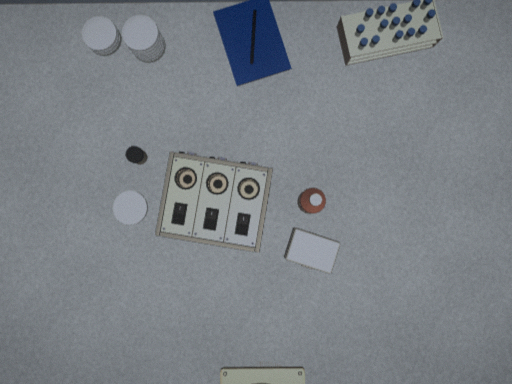

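View pics/wrist0.png

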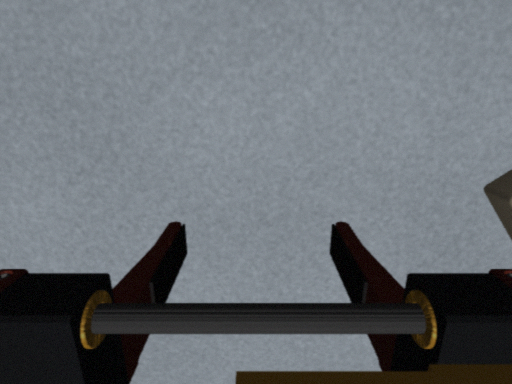

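Scene and top show the unit at about (215,200) px in top, with the bottle and tip box on its -y side, and the dish and objective case on its +y side. I'll zoom in on it.

```bash
cat > h.py <<'E'
import numpy as np, cv2
from plant import state, optics, r
from scipy.spatial.transform import Rotation as R
def cam(n,s=None):
    p=optics.camera_params(n)
    if 'T' in p: T=p['T']
    else:
        M=np.eye(4);M[:3,:3]=R.from_rotvec(s['ee_rot']).as_matrix();M[:3,3]=s['eef_pos'];T=M@p['mount']
    f=192/np.tan(np.radians(p['fov_y'])/2)
    return T,f,p['cx'],p['cy']
def topix(c,P):
    T,f,cx,cy=c;P=np.atleast_2d(P);q=(P-T[:3,3])@T[:3,:3]
    return np.c_[cx+f*q[:,0]/-q[:,2],cy-f*q[:,1]/-q[:,2]]
def toworld(c,uv,z):
    T,f,cx,cy=c;uv=np.atleast_2d(uv)
    d=np.c_[(uv[:,0]-cx)/f,-(uv[:,1]-cy)/f,-np.ones(len(uv))]@T[:3,:3].T
    return T[:3,3]+d*((z-T[2,3])/d[:,2])[:,None]
E
python3 - <<'E'
import cv2
a=cv2.imread('pics/top0.png')[145:255,150:280];cv2.imwrite('pics/topz.png',cv2.resize(a,None,fx=5,fy=5,interpolation=cv2.INTER_CUBIC))
a=cv2.imread('pics/scene0.png')[115:225,195:330];cv2.imwrite('pics/scenez.png',cv2.resize(a,None,fx=5,fy=5,interpolation=cv2.INTER_CUBIC))
E
```

```text
(no output)
```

View pics/topz.png

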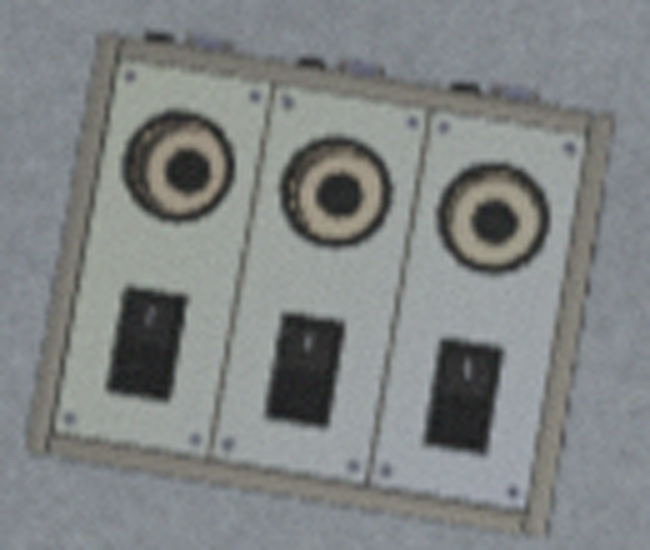

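View pics/scenez.png

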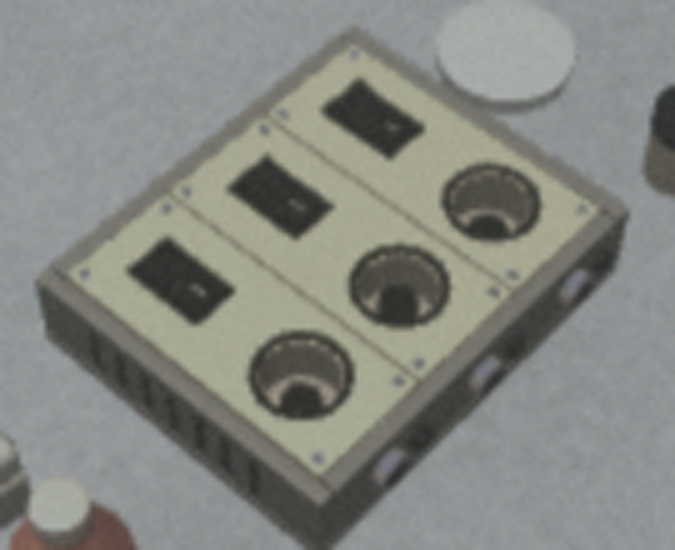

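```bash
cat > fit.py <<'E'
from h import *
from scipy.optimize import least_squares
top=np.array([(179,166),(336,192),(493,217),(122,58),(587,132),(60,436),(525,511)])/5+[150,145]-0.4
scn=np.array([(491,202),(399,286),(301,375),(608,212),(325,487),(355,42),(63,272)])/5+[195,115]-0.4
L=[(46,80),(46,0),(46,-80),(95,119),(95,-119),(-95,119),(-95,-119)]
def W(p,x,y,z):
    c,s=np.cos(p[2]),np.sin(p[2]);return [p[0]+c*x-s*y,p[1]+s*x+c*y,z]
ct,cs=cam('top'),cam('scene')
def pts(p):return np.array([W(p,x/1000,y/1000,.066) for x,y in L])
def res(p,w=(1,1)):
    P=pts(p);return np.r_[w[0]*(topix(ct,P)-top).ravel(),w[1]*(topix(cs,P)-scn).ravel()]
if __name__=='__main__':
    for w in [(1,1),(1,0),(0,1)]:
        o=least_squares(res,[.5,.1,0],args=(w,));print(w,o.x)
    o=least_squares(res,[.5,.1,0]);print(o.fun.reshape(-1,2).round(1))
    for k,y in enumerate((.08,0,-.08)):
        for d in (.014,.024):
            P=[W(o.x,.046,y,.066-d)];w=[W(o.x,.046,y,.066)]
            print(y,d,((topix(ct,P)-topix(ct,w))*5).round(1),((topix(cs,P)-topix(cs,w))*5).round(1))
E
python3 fit.py
```

```text
(1, 1) [ 0.53477316  0.11666937 -0.16887421]
(1, 0) [ 0.53456583  0.11787108 -0.1657185 ]
(0, 1) [ 0.53545341  0.11453526 -0.17364622]
[[ 0.7  0.1]
 [ 0.8 -0. ]
 [ 0.9  0. ]
 [ 0.2  0.1]
 [ 0.6  0.3]
 [-0.5 -0.7]
 [ 0.8 -0.3]
 [ 0.5 -0.2]
 [ 0.7 -0.3]
 [ 0.7 -0.2]
 [-0.9 -1. ]
 [-0.3 -2.4]
 [-0.2 -0.1]
 [ 1.   0.2]]
0.08 0.014 [[4.6 2.5]] [[-2.2 15.3]]
0.08 0.024 [[7.8 4.2]] [[-3.7 25.9]]
0 0.014 [[2.6 2.1]] [[-1.2 14.8]]
0 0.024 [[4.5 3.6]] [[-2.  25.2]]
-0.08 0.014 [[0.6 1.8]] [[-0.  14.3]]
-0.08 0.024 [[1.1 3.1]] [[-0.1 24.2]]
```

```bash
cat >> h.py <<'E'
PSI=-0.169; C=np.array([0.535,0.1167])
def U(x,y,z):
    c,s=np.cos(PSI),np.sin(PSI);return np.array([C[0]+c*x-s*y,C[1]+s*x+c*y,z])
def Rt():
    # tool x down, tool y along -unit y or +unit y
    s=state();m=R.from_rotvec(s['ee_rot']).as_matrix()
    uy=np.array([-np.sin(PSI),np.cos(PSI),0]);x=np.array([0,0,-1.])
    best=None
    y=uy if YS>0 else -uy
    return np.c_[x,y,np.cross(x,y)]
YS=1
def go(P):
    s=state();m=R.from_rotvec(s['ee_rot']).as_matrix()
    print('t',round(s['time_s'],2),'pos',s['eef_pos'].round(4),'F',s['ft_force'].round(1),'op',round(s['opening'],2),'q',s['joint_positions'].round(2))
    print('tool axes\n',m.round(3)); 
    print('delta tool cm',(m.T@(P-s['eef_pos'])*100).round(2),'turn',R.from_matrix(m.T@Rt()).as_rotvec().round(3))
E
python3 - <<'E'
from h import *
ct=cam('top')
print('bottle',toworld(ct,(316,199),.135),'box',toworld(ct,[(313,251)],.062),'case',toworld(ct,(135,155),.06))
go(U(-.044-.02,0,.15))
for n,p in dict(well=U(.046,0,.066),piv=U(-.044,0,.072)).items():print(n,p)
E
```

```text
bottle [[ 0.53509586 -0.12779518  0.135     ]] box [[ 0.40858716 -0.12779332  0.062     ]] case [[0.65341698 0.31857462 0.06      ]]
t 0.15 pos [ 0.1767 -0.599   0.1867] F [ 0.1  0.3 -0.4] op 1.0 q [-1.3   0.42  1.63 -0.    1.09 -0.02]
tool axes
 [[-0.     0.283 -0.959]
 [ 0.001 -0.959 -0.283]
 [-1.    -0.001 -0.   ]]
delta tool cm [  3.74 -61.33 -48.87] turn [-2.686e+00 -2.000e-03  0.000e+00]
well [0.58034466 0.10896295 0.066     ]
piv [0.49162685 0.12410065 0.072     ]
```

Request:
carry_out --targets '[{"dx": -1.5, "ax": 0.091, "claw": 1}, {"dx": -1.5, "ax": 0.091, "claw": 1}, {"dx": -1.5, "ax": 0.091, "claw": 1}, {"dx": -1.5, "ax": 0.091, "claw": 1}, {"dx": -1.5, "ax": 0.092, "claw": 1}]' --squeeze 20

```text
schema error: expected keys dx, dy, dz, ax, ay, az, claw
```

```bash
sed -i 's/^YS=1/YS=-1/' h.py; python3 -c "
from h import *
go(U(-.064,0,.19))"
```

```text
t 0.15 pos [ 0.1767 -0.599   0.1867] F [ 0.1  0.3 -0.4] op 1.0 q [-1.3   0.42  1.63 -0.    1.09 -0.02]
tool axes
 [[-0.     0.283 -0.959]
 [ 0.001 -0.959 -0.283]
 [-1.    -0.001 -0.   ]]
delta tool cm [ -0.26 -61.33 -48.87] turn [0.456 0.    0.001]
```

All keys are required in every row.

Request:
carry_out --targets '[{"dx": -1.5, "dy": 0, "dz": 0, "ax": 0.091, "ay": 0, "az": 0, "claw": 1}, {"dx": -1.5, "dy": 0, "dz": 0, "ax": 0.091, "ay": 0, "az": 0, "claw": 1}, {"dx": -1.5, "dy": 0, "dz": 0, "ax": 0.091, "ay": 0, "az": 0, "claw": 1}, {"dx": -1.5, "dy": 0, "dz": 0, "ax": 0.091, "ay": 0, "az": 0, "claw": 1}, {"dx": -1.5, "dy": 0, "dz": 0, "ax": 0.092, "ay": 0, "az": 0, "claw": 1}]' --squeeze 20

```text
time_s: 0.78
eef_pos: [0.1767, -0.5992, 0.2624]
ee_rot: [-2.131, 0.183, 2.131]
ft_force: [0.0, -0.4, 0.3]
opening: 0.471
```

```bash
python3 -c "
from h import *
go(U(-.084,0,.19))"
```

```text
t 0.78 pos [ 0.1767 -0.5992  0.2624] F [ 0.  -0.4  0.3] op 0.47 q [-1.3   0.35  1.56  0.    1.23  0.44]
tool axes
 [[-0.    -0.171 -0.985]
 [ 0.001 -0.985  0.171]
 [-1.    -0.001  0.   ]]
delta tool cm [  7.29 -76.63 -14.63] turn [-0.003  0.     0.001]
```

Request:
carry_out --targets '[{"dx": 0, "dy": -4, "dz": -4, "ax": 0, "ay": 0, "az": 0, "claw": 1}, {"dx": 0, "dy": -5, "dz": -4, "ax": 0, "ay": 0, "az": 0, "claw": 1}, {"dx": 0, "dy": -5, "dz": -4, "ax": 0, "ay": 0, "az": 0, "claw": 1}, {"dx": 0, "dy": -5, "dz": -4, "ax": 0, "ay": 0, "az": 0, "claw": 1}, {"dx": 0, "dy": -6, "dz": -2, "ax": 0, "ay": 0, "az": 0, "claw": 1}]'

```text
time_s: 1.4
eef_pos: [0.3943, -0.3858, 0.262]
ee_rot: [-2.134, 0.181, 2.133]
ft_force: [0.8, 1.2, 0.3]
opening: 0.002
```

Request:
carry_out --targets '[{"dx": 0, "dy": -6, "dz": 0, "ax": 0, "ay": 0, "az": 0, "claw": 1}, {"dx": 0, "dy": -6, "dz": 0, "ax": 0, "ay": 0, "az": 0, "claw": 1}, {"dx": 0, "dy": -6, "dz": 0, "ax": 0, "ay": 0, "az": 0, "claw": 1}, {"dx": 0, "dy": -6, "dz": 0, "ax": 0, "ay": 0, "az": 0, "claw": 1}, {"dx": 0, "dy": -6, "dz": 0, "ax": 0, "ay": 0, "az": 0, "claw": 1}]'

```text
time_s: 2.02
eef_pos: [0.443, -0.0895, 0.2623]
ee_rot: [-2.133, 0.181, 2.133]
ft_force: [0.4, -0.5, 0.4]
opening: 0.005
```

```bash
python3 -c "
from h import *
go(U(-.084,0,.19))"
```

```text
t 2.02 pos [ 0.443  -0.0895  0.2623] F [ 0.4 -0.5  0.4] op 0.01 q [-0.23  0.07  1.92  0.    1.15  1.51]
tool axes
 [[ 0.    -0.169 -0.986]
 [-0.    -0.986  0.169]
 [-1.     0.    -0.   ]]
delta tool cm [  7.23 -21.87   2.81] turn [-0. -0. -0.]
```

Request:
carry_out --targets '[{"dx": 0, "dy": -6, "dz": 1, "ax": 0, "ay": 0, "az": 0, "claw": 1}, {"dx": 0, "dy": -6, "dz": 1, "ax": 0, "ay": 0, "az": 0, "claw": 1}, {"dx": 0, "dy": -6, "dz": 0.8, "ax": 0, "ay": 0, "az": 0, "claw": 1}, {"dx": 1, "dy": -3.9, "dz": 0, "ax": 0, "ay": 0, "az": 0, "claw": 1}, {"dx": 1, "dy": 0, "dz": 0, "ax": 0, "ay": 0, "az": 0, "claw": 1}]'

```text
time_s: 2.65
eef_pos: [0.4525, 0.1314, 0.2419]
ee_rot: [-2.135, 0.177, 2.135]
ft_force: [-0.4, -0.8, 0.2]
opening: 0.005
```

```bash
python3 -c "
from h import *
go(U(-.084,0,.19))
s=state();im=optics.get_image('wrist')[:,:,::-1].copy();cv2.imwrite('pics/w1.png',im)
c=cam('wrist',s)
for P in [U(.046,0,.066),U(-.044,0,.07),U(-.044,.012,.07),U(.046,.08,.066),U(.046,-.08,.066),U(.046,0,.052)]+[U(a*.095,b*.039,.066) for a in(-1,1) for b in(-1,1)]:
  u=topix(c,P)[0];print(u.round(1));cv2.circle(im,tuple(int(v) for v in u.round()),2,(0,0,255),-1)
cv2.imwrite('pics/w1o.png',im)"
```

```text
t 2.65 pos [0.4525 0.1314 0.2419] F [-0.4 -0.8  0.2] op 0.01 q [0.26 0.13 1.9  0.   1.11 1.99]
tool axes
 [[ 0.    -0.165 -0.986]
 [ 0.    -0.986  0.165]
 [-1.    -0.    -0.   ]]
delta tool cm [5.19 0.06 0.02] turn [ 0.004 -0.     0.   ]
[259.4  49.8]
[259.1 129.3]
[249.4 129.3]
[189.9  49.6]
[328.9  50.1]
[259.4  51.4]
[289.  168.9]
[228.8 168.7]
[295.1   1.2]
[224.2   1. ]
```

View pics/w1o.png

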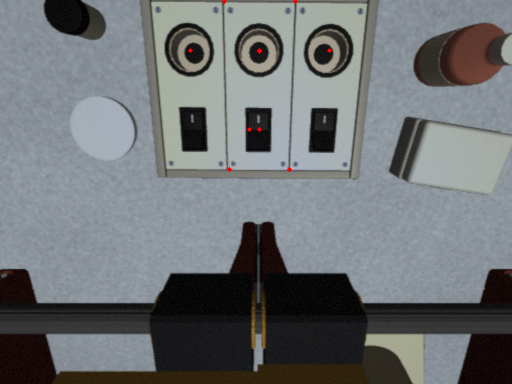

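Wrist view shows the predicted well (259,50) and rocker (259,129) sitting on the middle module to within about 1 px. Its cap is visibly bigger and more central. Moving down above the OFF end.

Request:
carry_out --targets '[{"dx": 3, "dy": -0.1, "dz": -2.2, "ax": 0, "ay": 0, "az": 0, "claw": 1}, {"dx": 4, "dy": 0, "dz": 0, "ax": 0, "ay": 0, "az": 0, "claw": 1}, {"dx": 4, "dy": 0, "dz": 0, "ax": 0, "ay": 0, "az": 0, "claw": 1}, {"dx": 2.5, "dy": 0, "dz": 0, "ax": 0, "ay": 0, "az": 0, "claw": 1}, {"dx": 0.7, "dy": 0, "dz": 0, "ax": 0, "ay": 0, "az": 0, "claw": 1}]'

```text
time_s: 3.32
eef_pos: [0.4729, 0.1249, 0.0989]
ee_rot: [-2.129, 0.184, 2.136]
ft_force: [-0.2, 0.2, 0.4]
opening: 0.007
```

```bash
python3 -c "
from h import *
go(U(-.062,0,.0715))
s=state();im=optics.get_image('wrist')[:,:,::-1].copy();cv2.imwrite('pics/w2.png',im)"
```

```text
t 3.33 pos [0.4729 0.1249 0.0989] F [-0.2  0.2  0.4] op 0.01 q [ 0.23  0.36  1.99 -0.    0.8   1.98]
tool axes
 [[-0.003 -0.17  -0.985]
 [-0.001 -0.985  0.17 ]
 [-1.     0.002  0.003]]
delta tool cm [ 2.74 -0.24 -0.07] turn [-0.002  0.003 -0.002]
```

View pics/w2.png

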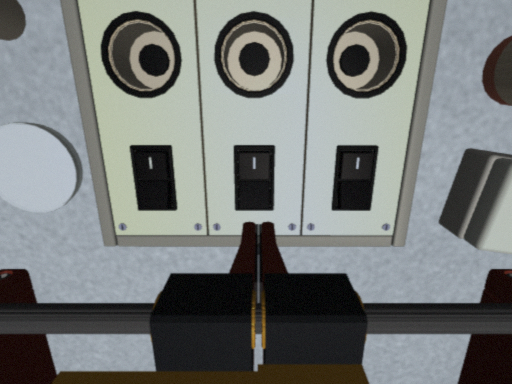

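```bash
python3 -c "
from h import *
s=state();c=cam('wrist',s)
P=toworld(c,[(254,54.5),(254.5,178),(141.5,55),(366.5,55),(152.5,178.5),(355,178.5)],.066)
P2=toworld(c,[(254.5,178)],.070)
print(P.round(4),P2.round(4)); print(U(.046,0,0),U(-.044,0,0),U(.046,.08,0),U(.046,-.08,0))
print(s['eef_pos'], topix(c,s['eef_pos']))"
```

```text
[[0.5813 0.1099 0.066 ]
 [0.491  0.1255 0.066 ]
 [0.5947 0.189  0.066 ]
 [0.5674 0.0309 0.066 ]
 [0.5047 0.2069 0.066 ]
 [0.4767 0.0454 0.066 ]] [[0.4922 0.1253 0.07  ]]
[0.58034466 0.10896295 0.        ] [0.49162685 0.12410065 0.        ] [0.59380039 0.18782323 0.        ] [0.56688892 0.03010268 0.        ]
[0.47328521 0.12523566 0.09906354] [[258.66129665 214.03877807]]
```

```bash
sed -i 's/^PSI=.*/PSI=-0.170; C=np.array([0.5357,0.1177])/' h.py; python3 -c "
from h import *
go(U(-.062,0,.0715))"
```

```text
t 3.38 pos [0.4733 0.1252 0.0991] F [-0.6  0.3  0.1] op 0.01 q [ 0.23  0.36  1.99 -0.    0.8   1.98]
tool axes
 [[-0.003 -0.17  -0.985]
 [-0.001 -0.985  0.17 ]
 [-1.     0.001  0.002]]
delta tool cm [ 2.76 -0.32 -0.09] turn [-0.001  0.002 -0.001]
```

Request:
carry_out --targets '[{"dx": 0.6, "dy": -0.3, "dz": -0.1, "ax": 0, "ay": 0, "az": 0, "claw": 1}, {"dx": 0.6, "dy": 0, "dz": 0, "ax": 0, "ay": 0, "az": 0, "claw": 1}, {"dx": 0.6, "dy": 0, "dz": 0, "ax": 0, "ay": 0, "az": 0, "claw": 1}, {"dx": 0.5, "dy": 0, "dz": 0, "ax": 0, "ay": 0, "az": 0, "claw": 1}, {"dx": 0.3, "dy": 0, "dz": 0, "ax": 0, "ay": 0, "az": 0, "claw": 1}]'

```text
time_s: 4.0
eef_pos: [0.4756, 0.1293, 0.074]
ee_rot: [-2.133, 0.181, 2.133]
ft_force: [0.4, -0.8, -0.0]
opening: 0.003
```

```bash
python3 -c "
from h import *
go(U(-.062,0,.0715))"
```

```text
t 4.0 pos [0.4756 0.1293 0.074 ] F [ 0.4 -0.8 -0. ] op 0.0 q [ 0.24  0.41  1.99 -0.    0.74  1.98]
tool axes
 [[-0.    -0.168 -0.986]
 [-0.    -0.986  0.168]
 [-1.     0.     0.   ]]
delta tool cm [0.25 0.13 0.08] turn [ 0.001  0.    -0.   ]
```

Request:
carry_out --targets '[{"dx": 0.2, "dy": 0.1, "dz": 0, "ax": 0, "ay": 0, "az": 0, "claw": 1}, {"dx": 0.1, "dy": 0, "dz": 0, "ax": 0, "ay": 0, "az": 0, "claw": 1}]'

```text
time_s: 4.25
eef_pos: [0.4755, 0.1283, 0.0712]
ee_rot: [-2.133, 0.181, 2.133]
ft_force: [0.1, 0.4, -0.1]
opening: 0.004
```

```bash
python3 -c "
from h import *
go(U(-.062,0,.0715))
s=state();im=optics.get_image('wrist')[:,:,::-1].copy();cv2.imwrite('pics/w3.png',im)"
```

```text
t 4.25 pos [0.4755 0.1283 0.0712] F [ 0.1  0.4 -0.1] op 0.0 q [0.24 0.41 2.   0.   0.73 1.98]
tool axes
 [[-0.    -0.168 -0.986]
 [-0.    -0.986  0.168]
 [-1.     0.     0.   ]]
delta tool cm [-0.03  0.03  0.09] turn [ 0.001  0.    -0.   ]
```

View pics/w3.png

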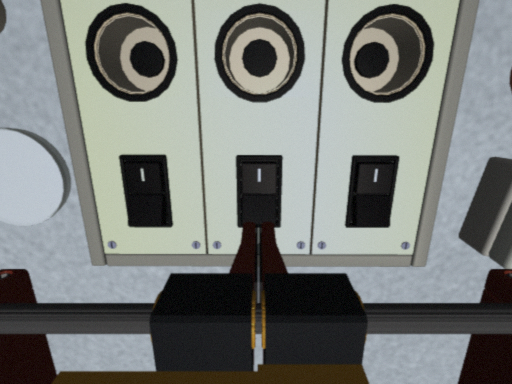

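Request:
carry_out --targets '[{"dx": 0.1, "dy": 0, "dz": 0, "ax": 0, "ay": 0, "az": 0, "claw": 1}, {"dx": 0.1, "dy": 0, "dz": 0, "ax": 0, "ay": 0, "az": 0, "claw": 1}]'

```text
time_s: 4.55
eef_pos: [0.4756, 0.1284, 0.0693]
ee_rot: [-2.133, 0.181, 2.133]
ft_force: [-0.5, 1.1, 0.5]
opening: -0.0
```

```bash
python3 -c "
from h import *
s=state();im=optics.get_image('wrist')[:,:,::-1].copy();cv2.imwrite('pics/w4.png',im)
a=cv2.convertScaleAbs(im[140:290,180:340],alpha=1.8,beta=20)
cv2.imwrite('pics/w4z.png',cv2.resize(a,None,fx=4,fy=4,interpolation=cv2.INTER_CUBIC))
c=cam('wrist',s);M=R.from_rotvec(s['ee_rot']).as_matrix()
for x in (0,-.02,-.05):
  for z in (-.01,0,.01):
    print(x,z,topix(c,s['eef_pos']+M@[x,0.013,z]).round(0))
im=optics.get_image('scene')[:,:,::-1];cv2.imwrite('pics/s4.png',cv2.resize(im[60:230,170:350],None,fx=4,fy=3.5,interpolation=cv2.INTER_CUBIC))
"
```

```text
0 -0.01 [[277. 201.]]
0 0 [[277. 214.]]
0 0.01 [[276. 227.]]
-0.02 -0.01 [[279. 212.]]
-0.02 0 [[279. 226.]]
-0.02 0.01 [[278. 240.]]
-0.05 -0.01 [[282. 233.]]
-0.05 0 [[282. 249.]]
-0.05 0.01 [[282. 265.]]
```

View pics/w4z.png

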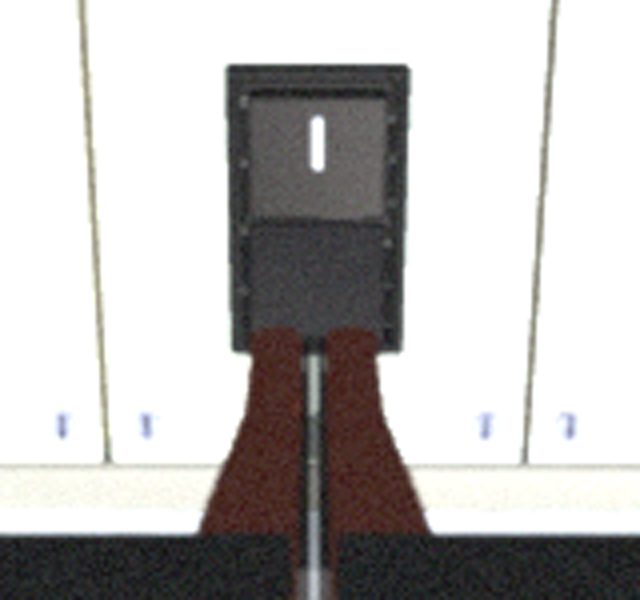

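View pics/s4.png

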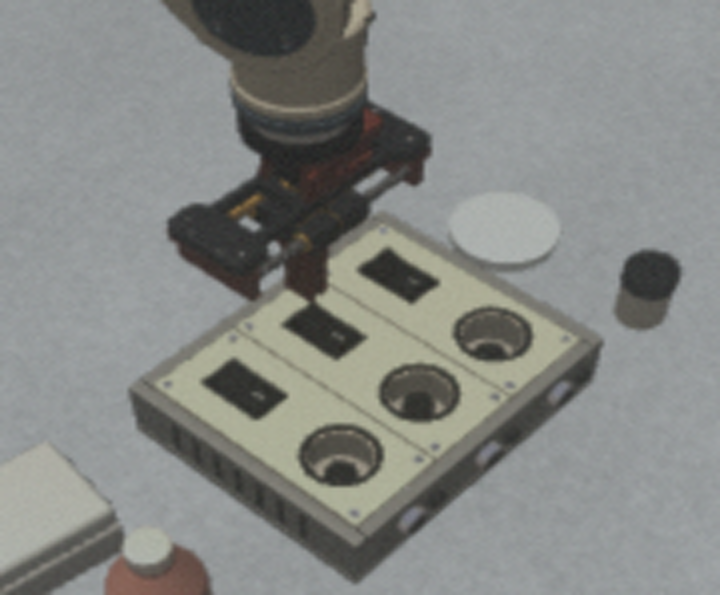

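```bash
python3 -c "
from h import *
s=state();c=cam('scene');M=R.from_rotvec(s['ee_rot']).as_matrix()
for x in (0,-.02):
  for z in (-.01,0,.01): 
    for y in (-.0135,.0135): print(x,y,z,((topix(c,s['eef_pos']+M@[x,y,z])-[170,60])*[4,3.5]).round(0))
im=cv2.imread('pics/w4.png');a=cv2.convertScaleAbs(im[140:240,90:430],alpha=1.6,beta=20)
cv2.imwrite('pics/w4y.png',cv2.resize(a,None,fx=2.3,fy=2.3,interpolation=cv2.INTER_CUBIC))
im=cv2.imread('pics/w2.png');a=cv2.convertScaleAbs(im[130:230,90:430],alpha=1.6,beta=20)
cv2.imwrite('pics/w2y.png',cv2.resize(a,None,fx=2.3,fy=2.3,interpolation=cv2.INTER_CUBIC))
im=cv2.imread('pics/s4.png');cv2.imwrite('pics/s4z.png',cv2.resize(cv2.convertScaleAbs(im[180:430,150:450],alpha=1.5),None,fx=2.3,fy=2.3,interpolation=cv2.INTER_CUBIC))
"
```

```text
0 -0.0135 -0.01 [[332. 313.]]
0 0.0135 -0.01 [[306. 332.]]
0 -0.0135 0 [[322. 306.]]
0 0.0135 0 [[296. 325.]]
0 -0.0135 0.01 [[312. 300.]]
0 0.0135 0.01 [[286. 319.]]
-0.02 -0.0135 -0.01 [[332. 297.]]
-0.02 0.0135 -0.01 [[306. 316.]]
-0.02 -0.0135 0 [[322. 290.]]
-0.02 0.0135 0 [[295. 309.]]
-0.02 -0.0135 0.01 [[311. 284.]]
-0.02 0.0135 0.01 [[285. 303.]]
```

View pics/w4y.png

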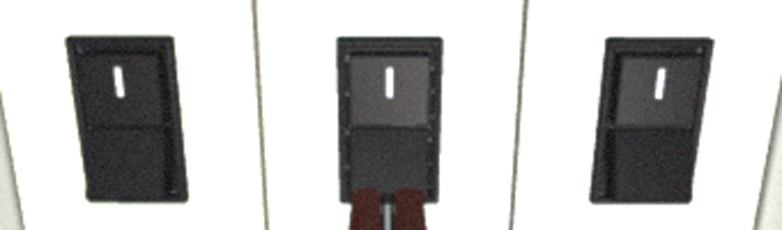

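View pics/w2y.png

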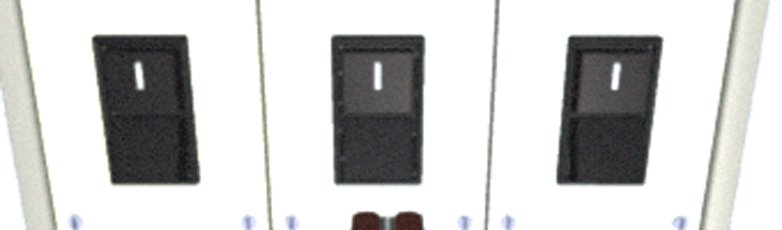

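View pics/s4z.png

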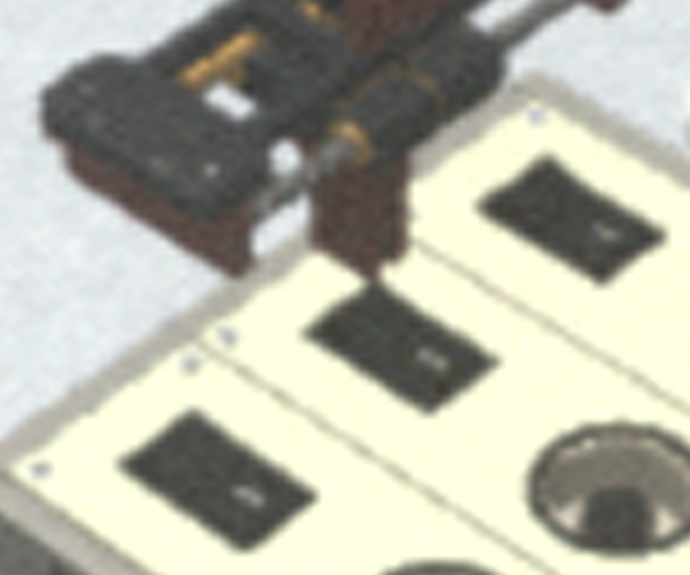

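The zoom shows the real fingertips about 32 mm short of the reported TCP. Open-finger spacing, wrist row and scene corner all agree, and there is no contact force at z=0.069. The rocker isn't touched yet, so I'll keep descending in force-checked steps.

Request:
carry_out --targets '[{"dx": 0.6, "dy": 0, "dz": 0, "ax": 0, "ay": 0, "az": 0, "claw": 1}, {"dx": 0.4, "dy": 0, "dz": 0, "ax": 0, "ay": 0, "az": 0, "claw": 1}, {"dx": 0.2, "dy": 0, "dz": 0, "ax": 0, "ay": 0, "az": 0, "claw": 1}]'

```text
time_s: 5.03
eef_pos: [0.4753, 0.1283, 0.0568]
ee_rot: [-2.132, 0.181, 2.134]
ft_force: [-0.4, -0.9, 0.1]
opening: 0.006
```

Request:
carry_out --targets '[{"dx": 0.3, "dy": 0, "dz": 0, "ax": 0, "ay": 0, "az": 0, "claw": 1}, {"dx": 0.3, "dy": 0, "dz": 0, "ax": 0, "ay": 0, "az": 0, "claw": 1}]'

```text
time_s: 5.28
eef_pos: [0.4756, 0.1284, 0.0511]
ee_rot: [-2.133, 0.181, 2.133]
ft_force: [-0.3, -1.0, -0.5]
opening: 0.011
```

Request:
carry_out --targets '[{"dx": 0.3, "dy": 0, "dz": 0, "ax": 0, "ay": 0, "az": 0, "claw": 1}]'

```text
time_s: 5.4
eef_pos: [0.4755, 0.1284, 0.0481]
ee_rot: [-2.133, 0.181, 2.133]
ft_force: [0.3, 0.1, -0.4]
opening: 0.005
```

Request:
carry_out --targets '[{"dx": 0.2, "dy": 0, "dz": 0, "ax": 0, "ay": 0, "az": 0, "claw": 1}]'

```text
time_s: 5.52
eef_pos: [0.4755, 0.1283, 0.0461]
ee_rot: [-2.133, 0.181, 2.133]
ft_force: [0.1, 0.2, -1.0]
opening: 0.006
```

Request:
carry_out --targets '[{"dx": 0.2, "dy": 0, "dz": 0, "ax": 0, "ay": 0, "az": 0, "claw": 1}]'

```text
time_s: 5.65
eef_pos: [0.4756, 0.1284, 0.0442]
ee_rot: [-2.133, 0.181, 2.133]
ft_force: [-0.8, -0.0, 3.7]
opening: 0.004
```

Request:
carry_out --targets '[{"dx": 0.2, "dy": 0, "dz": 0, "ax": 0, "ay": 0, "az": 0, "claw": 1}]'

```text
time_s: 5.78
eef_pos: [0.4752, 0.1284, 0.0423]
ee_rot: [-2.132, 0.181, 2.134]
ft_force: [-1.4, 1.4, 4.4]
opening: 0.006
```

```bash
python3 -c "
from h import *
go(U(-.062,0,.04))
s=state();im=optics.get_image('wrist')[:,:,::-1].copy();cv2.imwrite('pics/w5.png',im)
a=cv2.convertScaleAbs(im[140:240,90:430],alpha=1.6,beta=20)
cv2.imwrite('pics/w5y.png',cv2.resize(a,None,fx=2.3,fy=2.3,interpolation=cv2.INTER_CUBIC))"
```

```text
t 5.78 pos [0.4752 0.1284 0.0423] F [-1.4  1.4  4.4] op 0.01 q [0.24 0.46 2.01 0.   0.67 1.98]
tool axes
 [[-0.001 -0.169 -0.986]
 [ 0.    -0.986  0.169]
 [-1.     0.     0.001]]
delta tool cm [0.23 0.03 0.05] turn [ 0.001  0.001 -0.   ]
```

View pics/w5y.png

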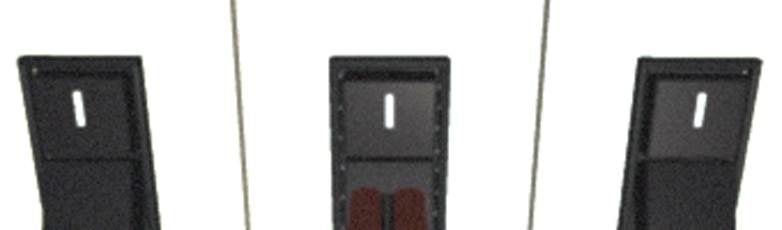

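Request:
carry_out --targets '[{"dx": 0.15, "dy": 0, "dz": 0, "ax": 0, "ay": 0, "az": 0, "claw": 1}]'

```text
time_s: 5.95
eef_pos: [0.4752, 0.1284, 0.0408]
ee_rot: [-2.133, 0.181, 2.134]
ft_force: [-2.2, 1.1, 3.5]
opening: 0.003
```

Request:
carry_out --targets '[{"dx": 0.15, "dy": 0, "dz": 0, "ax": 0, "ay": 0, "az": 0, "claw": 1}]'

```text
time_s: 6.08
eef_pos: [0.4753, 0.1283, 0.0392]
ee_rot: [-2.133, 0.181, 2.133]
ft_force: [-1.9, 0.5, 3.0]
opening: 0.004
```

Request:
carry_out --targets '[{"dx": 0.15, "dy": 0, "dz": 0, "ax": 0, "ay": 0, "az": 0, "claw": 1}]'

```text
time_s: 6.2
eef_pos: [0.4754, 0.1283, 0.0377]
ee_rot: [-2.133, 0.181, 2.133]
ft_force: [-2.8, 1.1, 2.7]
opening: 0.005
```

Request:
carry_out --targets '[{"dx": 0.1, "dy": 0, "dz": 0, "ax": 0, "ay": 0, "az": 0, "claw": 1}]'

```text
time_s: 6.32
eef_pos: [0.4754, 0.1283, 0.0368]
ee_rot: [-2.133, 0.181, 2.133]
ft_force: [-5.1, -0.8, 12.4]
opening: 0.006
```

Request:
carry_out --targets '[{"dx": 0.1, "dy": 0, "dz": 0, "ax": 0, "ay": 0, "az": 0, "claw": 1}]'

```text
time_s: 6.45
eef_pos: [0.4755, 0.1283, 0.0365]
ee_rot: [-2.133, 0.181, 2.133]
ft_force: [-7.9, -1.4, 24.2]
opening: 0.005
```

Request:
carry_out --targets '[{"dx": 0.1, "dy": 0, "dz": 0, "ax": 0, "ay": 0, "az": 0, "claw": 1}]'

```text
time_s: 6.58
eef_pos: [0.4755, 0.1284, 0.0363]
ee_rot: [-2.133, 0.181, 2.133]
ft_force: [-11.5, -2.5, 35.3]
opening: 0.003
```

Hard stop at z=0.0365 (35 N). Lifting off to look.

Request:
carry_out --targets '[{"dx": -1, "dy": 0, "dz": 0, "ax": 0, "ay": 0, "az": 0, "claw": 1}, {"dx": -3, "dy": 0, "dz": 0, "ax": 0, "ay": 0, "az": 0, "claw": 1}, {"dx": -1.5, "dy": 0, "dz": 2, "ax": 0, "ay": 0, "az": 0, "claw": 1}, {"dx": 0, "dy": 0, "dz": 0, "ax": 0, "ay": 0, "az": 0, "claw": 1}]'

```text
time_s: 7.08
eef_pos: [0.4561, 0.1319, 0.0906]
ee_rot: [-2.135, 0.18, 2.131]
ft_force: [0.2, -1.0, -0.3]
opening: 0.005
```

```bash
python3 -c "
from h import *
go(U(.046,0,.06))
s=state();im=optics.get_image('wrist')[:,:,::-1].copy();cv2.imwrite('pics/w6.png',im)
a=cv2.convertScaleAbs(im[0:270,70:450],alpha=1.6,beta=20)
cv2.imwrite('pics/w6y.png',cv2.resize(a,None,fx=2,fy=2,interpolation=cv2.INTER_CUBIC))"
```

```text
t 7.08 pos [0.4561 0.1319 0.0906] F [ 0.2 -1.  -0.3] op 0.0 q [ 0.26  0.36  2.03 -0.    0.76  2.  ]
tool axes
 [[ 0.002 -0.168 -0.986]
 [ 0.    -0.986  0.168]
 [-1.    -0.001 -0.002]]
delta tool cm [  3.08   0.07 -12.68] turn [ 0.001 -0.002  0.001]
```

View pics/w6y.png

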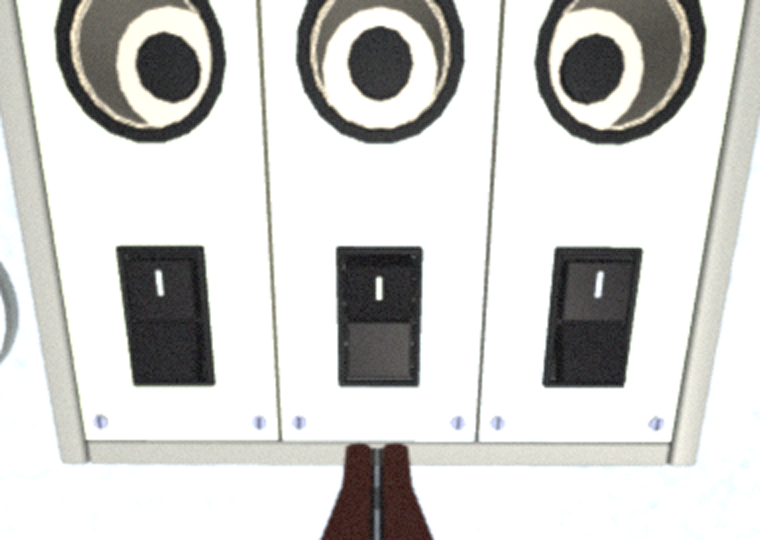

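The middle rocker now shows its OFF half lit (level) and the bar half dark (raised) at crop (379,290), unlike its neighbours, so it is off. Next, move above the well.

Request:
carry_out --targets '[{"dx": 0, "dy": 0.07, "dz": -4, "ax": 0, "ay": 0, "az": 0, "claw": 1}, {"dx": 0, "dy": 0, "dz": -5, "ax": 0, "ay": 0, "az": 0, "claw": 1}, {"dx": 0, "dy": 0, "dz": -3.7, "ax": 0, "ay": 0, "az": 0, "claw": 1}, {"dx": 2, "dy": 0, "dz": 0, "ax": 0, "ay": 0, "az": 0, "claw": 1}, {"dx": 1, "dy": 0, "dz": 0, "ax": 0, "ay": 0, "az": 0, "claw": 1}]'

```text
time_s: 7.75
eef_pos: [0.5806, 0.1091, 0.0576]
ee_rot: [-2.131, 0.182, 2.136]
ft_force: [1.0, 0.4, 0.1]
opening: 0.006
```

```bash
python3 -c "
from h import *
go(U(.046,0,.0065))
s=state();im=optics.get_image('wrist')[:,:,::-1].copy();cv2.imwrite('pics/w7.png',im)
a=cv2.convertScaleAbs(im[110:290,150:370],alpha=1.6,beta=20)
cv2.imwrite('pics/w7y.png',cv2.resize(a,None,fx=3,fy=3,interpolation=cv2.INTER_CUBIC))"
```

```text
t 7.75 pos [0.5806 0.1091 0.0576] F [1.  0.4 0.1] op 0.01 q [ 0.17  0.55  1.78 -0.    0.81  1.91]
tool axes
 [[-0.002 -0.169 -0.986]
 [-0.    -0.986  0.169]
 [-1.     0.001  0.002]]
delta tool cm [ 5.11 -0.09 -0.04] turn [ 0.     0.002 -0.001]
```

View pics/w7y.png

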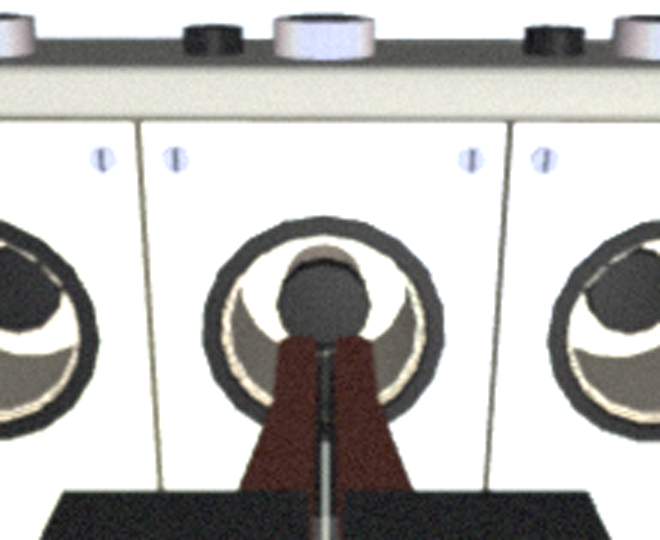

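Request:
carry_out --targets '[{"dx": 1.5, "dy": 0, "dz": 0, "ax": 0, "ay": 0, "az": 0, "claw": 1}, {"dx": 1, "dy": 0, "dz": 0, "ax": 0, "ay": 0, "az": 0, "claw": 1}, {"dx": 0.8, "dy": 0, "dz": 0, "ax": 0, "ay": 0, "az": 0, "claw": 1}, {"dx": 0.4, "dy": 0, "dz": 0, "ax": 0, "ay": 0, "az": 0, "claw": 1}]'

```text
time_s: 8.3
eef_pos: [0.5807, 0.1097, 0.0223]
ee_rot: [-2.133, 0.181, 2.134]
ft_force: [0.3, -0.7, 0.2]
opening: 0.006
```

Request:
carry_out --targets '[{"dx": 0.4, "dy": 0, "dz": 0, "ax": 0, "ay": 0, "az": 0, "claw": 1}]'

```text
time_s: 8.43
eef_pos: [0.5811, 0.1097, 0.0188]
ee_rot: [-2.134, 0.181, 2.132]
ft_force: [-0.1, 0.8, 0.2]
opening: 0.0
```

Request:
carry_out --targets '[{"dx": 0.3, "dy": 0, "dz": 0, "ax": 0, "ay": 0, "az": 0, "claw": 1}]'

```text
time_s: 8.55
eef_pos: [0.5811, 0.1097, 0.0159]
ee_rot: [-2.133, 0.181, 2.133]
ft_force: [-0.5, -0.0, 2.8]
opening: 0.011
```

Contact with the cap at z≈0.016, as predicted. Pressing on.

Request:
carry_out --targets '[{"dx": 0.3, "dy": 0, "dz": 0, "ax": 0, "ay": 0, "az": 0, "claw": 1}]'

```text
time_s: 8.68
eef_pos: [0.5811, 0.1097, 0.013]
ee_rot: [-2.133, 0.181, 2.132]
ft_force: [-0.9, 0.5, 3.0]
opening: 0.004
```

Request:
carry_out --targets '[{"dx": 0.3, "dy": 0, "dz": 0, "ax": 0, "ay": 0, "az": 0, "claw": 1}]'

```text
time_s: 8.8
eef_pos: [0.5811, 0.1097, 0.0099]
ee_rot: [-2.133, 0.181, 2.132]
ft_force: [-1.8, 0.8, 3.6]
opening: 0.009
```

Request:
carry_out --targets '[{"dx": 0.3, "dy": 0, "dz": 0, "ax": 0, "ay": 0, "az": 0, "claw": 1}]'

```text
time_s: 8.93
eef_pos: [0.5811, 0.1097, 0.0068]
ee_rot: [-2.133, 0.181, 2.132]
ft_force: [-1.7, 0.3, 10.5]
opening: 0.005
```

Request:
carry_out --targets '[{"dx": 0.15, "dy": 0, "dz": 0, "ax": 0, "ay": 0, "az": 0, "claw": 1}]'

```text
time_s: 9.05
eef_pos: [0.5812, 0.1097, 0.0065]
ee_rot: [-2.133, 0.181, 2.133]
ft_force: [-7.1, -1.4, 25.9]
opening: 0.002
```

Stop reached at z=0.0065 with 26 N, as predicted. Lifting straight out and moving above the ON end.

Request:
carry_out --targets '[{"dx": -1.5, "dy": 0, "dz": 0, "ax": 0, "ay": 0, "az": 0, "claw": 1}, {"dx": -3, "dy": 0, "dz": 0, "ax": 0, "ay": 0, "az": 0, "claw": 1}, {"dx": -3.5, "dy": 0, "dz": 0, "ax": 0, "ay": 0, "az": 0, "claw": 1}, {"dx": 0, "dy": 0, "dz": 4, "ax": 0, "ay": 0, "az": 0, "claw": 1}, {"dx": 0, "dy": 0, "dz": 3.2, "ax": 0, "ay": 0, "az": 0, "claw": 1}]'

```text
time_s: 9.68
eef_pos: [0.5091, 0.1218, 0.0858]
ee_rot: [-2.134, 0.181, 2.132]
ft_force: [0.2, 0.5, 0.6]
opening: 0.003
```

Request:
carry_out --targets '[{"dx": 0, "dy": 0, "dz": 0, "ax": 0, "ay": 0, "az": 0, "claw": 1}]'

```text
time_s: 9.8
eef_pos: [0.5078, 0.1218, 0.0853]
ee_rot: [-2.132, 0.18, 2.135]
ft_force: [0.5, 0.1, -0.7]
opening: 0.003
```

```bash
python3 -c "
from h import *
go(U(-.026,0,.0365))
s=state();im=optics.get_image('wrist')[:,:,::-1].copy();cv2.imwrite('pics/w8.png',im)
a=cv2.convertScaleAbs(im[20:290,70:450],alpha=1.6,beta=20)
cv2.imwrite('pics/w8y.png',cv2.resize(a,None,fx=2,fy=2,interpolation=cv2.INTER_CUBIC))"
```

```text
t 9.8 pos [0.5078 0.1218 0.0853] F [ 0.5  0.1 -0.7] op 0.0 q [0.21 0.42 1.92 0.   0.79 1.95]
tool axes
 [[-0.001 -0.167 -0.986]
 [-0.    -0.986  0.167]
 [-1.     0.001  0.001]]
delta tool cm [ 4.88 -0.07 -0.23] turn [ 0.002  0.001 -0.001]
```

View pics/w8y.png

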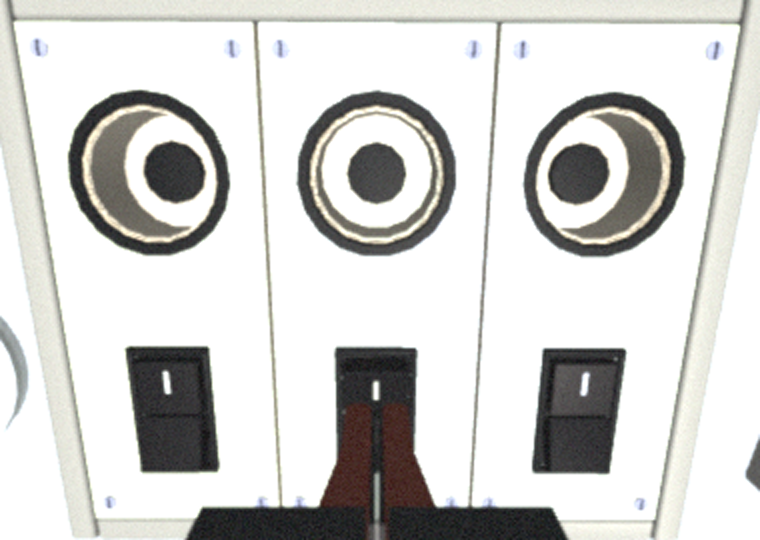

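All three caps now look equal (about 58–60 px), so the button is home. The rocker is still off. Pressing the ON end.

Request:
carry_out --targets '[{"dx": 1.5, "dy": -0.1, "dz": -0.2, "ax": 0, "ay": 0, "az": 0, "claw": 1}, {"dx": 1.5, "dy": 0, "dz": 0, "ax": 0, "ay": 0, "az": 0, "claw": 1}, {"dx": 0.7, "dy": 0, "dz": 0, "ax": 0, "ay": 0, "az": 0, "claw": 1}, {"dx": 0.3, "dy": 0, "dz": 0, "ax": 0, "ay": 0, "az": 0, "claw": 1}]'

```text
time_s: 10.35
eef_pos: [0.5116, 0.1222, 0.0442]
ee_rot: [-2.131, 0.182, 2.135]
ft_force: [-1.0, -0.2, 1.7]
opening: 0.005
```

Request:
carry_out --targets '[{"dx": 0.2, "dy": 0, "dz": 0, "ax": 0, "ay": 0, "az": 0, "claw": 1}, {"dx": 0.2, "dy": 0, "dz": 0, "ax": 0, "ay": 0, "az": 0, "claw": 1}]'

```text
time_s: 10.6
eef_pos: [0.5124, 0.1223, 0.0416]
ee_rot: [-2.134, 0.181, 2.132]
ft_force: [-0.9, -1.5, 2.8]
opening: 0.006
```

Request:
carry_out --targets '[{"dx": 0.2, "dy": 0, "dz": 0, "ax": 0, "ay": 0, "az": 0, "claw": 1}]'

```text
time_s: 10.72
eef_pos: [0.5127, 0.1224, 0.0397]
ee_rot: [-2.134, 0.181, 2.132]
ft_force: [0.4, -3.2, 3.2]
opening: 0.007
```

Request:
carry_out --targets '[{"dx": 0.2, "dy": 0, "dz": 0, "ax": 0, "ay": 0, "az": 0, "claw": 1}]'

```text
time_s: 10.85
eef_pos: [0.5128, 0.1225, 0.0376]
ee_rot: [-2.135, 0.18, 2.131]
ft_force: [0.8, -2.8, 3.6]
opening: 0.004
```

Request:
carry_out --targets '[{"dx": 0.15, "dy": 0, "dz": 0, "ax": 0, "ay": 0, "az": 0, "claw": 1}]'

```text
time_s: 10.98
eef_pos: [0.5129, 0.1225, 0.0365]
ee_rot: [-2.134, 0.18, 2.131]
ft_force: [-2.3, -2.6, 21.3]
opening: 0.005
```

Request:
carry_out --targets '[{"dx": 0.15, "dy": 0, "dz": 0, "ax": 0, "ay": 0, "az": 0, "claw": 1}]'

```text
time_s: 11.1
eef_pos: [0.5129, 0.1225, 0.0362]
ee_rot: [-2.134, 0.18, 2.132]
ft_force: [-6.8, -3.7, 35.6]
opening: 0.006
```

Request:
carry_out --targets '[{"dx": 0.1, "dy": 0, "dz": 0, "ax": 0, "ay": 0, "az": 0, "claw": 1}]'

```text
time_s: 11.22
eef_pos: [0.513, 0.1225, 0.0361]
ee_rot: [-2.135, 0.18, 2.131]
ft_force: [-8.8, -4.3, 42.7]
opening: 0.003
```

Hard stop at the same level (0.0365). Lifting clear and back to check.

Request:
carry_out --targets '[{"dx": -1.5, "dy": 0, "dz": 0, "ax": 0, "ay": 0, "az": 0, "claw": 1}, {"dx": -3, "dy": 0, "dz": 0, "ax": 0, "ay": 0, "az": 0, "claw": 1}, {"dx": -4, "dy": 0, "dz": 2, "ax": 0, "ay": 0, "az": 0, "claw": 1}, {"dx": -2, "dy": 0, "dz": 3, "ax": 0, "ay": 0, "az": 0, "claw": 1}, {"dx": 0, "dy": 0, "dz": 1, "ax": 0, "ay": 0, "az": 0, "claw": 1}]'

```text
time_s: 11.85
eef_pos: [0.4524, 0.133, 0.1393]
ee_rot: [-2.135, 0.179, 2.131]
ft_force: [0.9, -0.7, -0.5]
opening: 0.005
```

Request:
carry_out --targets '[{"dx": 0, "dy": 0, "dz": 0, "ax": 0, "ay": 0, "az": 0, "claw": 1}]'

```text
time_s: 11.98
eef_pos: [0.4524, 0.1326, 0.1377]
ee_rot: [-2.133, 0.18, 2.134]
ft_force: [1.4, -0.9, 0.5]
opening: 0.005
```

```bash
python3 -c "
from h import *
go(U(-.026,0,.0365))
im=optics.get_image('wrist')[:,:,::-1].copy();cv2.imwrite('pics/w9.png',im)
a=cv2.convertScaleAbs(im[0:230,110:410],alpha=1.6,beta=20)
cv2.imwrite('pics/w9y.png',cv2.resize(a,None,fx=2.5,fy=2.5,interpolation=cv2.INTER_CUBIC))
a=optics.get_image('scene')[110:230,140:350,::-1];cv2.imwrite('pics/s9.png',cv2.resize(a,None,fx=3.8,fy=3.8,interpolation=cv2.INTER_CUBIC))"
```

```text
t 11.97 pos [0.4524 0.1326 0.1377] F [ 1.4 -0.9  0.5] op 0.01 q [0.26 0.27 2.   0.   0.87 2.  ]
tool axes
 [[-0.001 -0.168 -0.986]
 [-0.    -0.986  0.168]
 [-1.     0.     0.001]]
delta tool cm [10.11  0.07 -5.87] turn [ 0.001  0.001 -0.   ]
```

View pics/w9y.png

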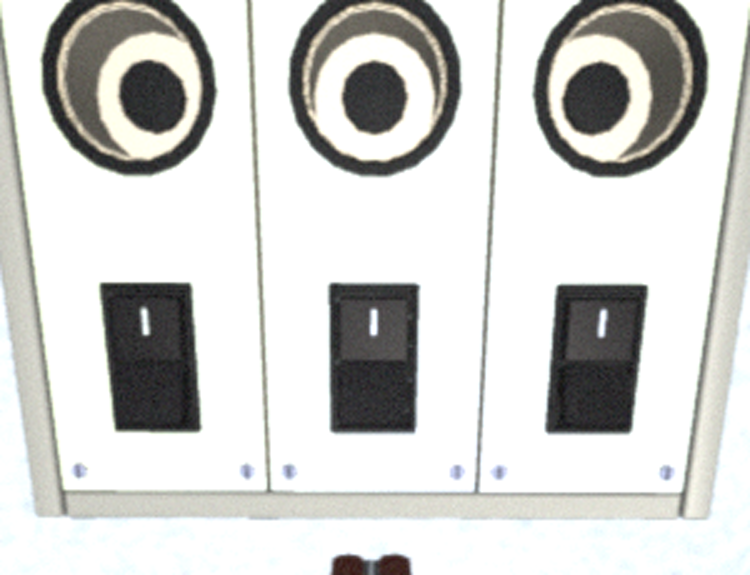

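View pics/s9.png

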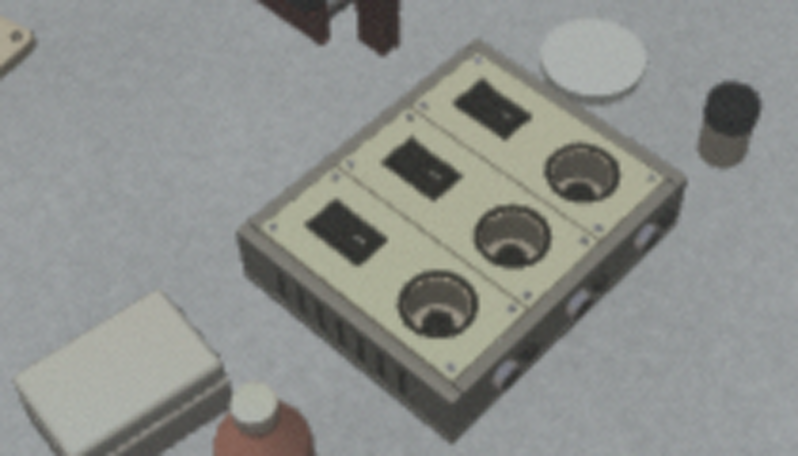

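All three modules now look the same: caps equal at crop y≈97, bar halves lit and down. The bystanders are where they were and the arm is clear.

```bash
python3 -c "
from plant import r,state
print(state()['qd'].round(3)); print(r.sign_off())"
```

```text
[-0.004  0.007 -0.006  0.     0.003  0.002]
the job is handed in; nothing more can be done
None
```

The job is done and handed in at about 12 s. The tripped module was the middle one. With the closed fingertips I switched its rocker off, pressed the reset button home in its well, and switched the rocker back on.

**Stops reached:**

| Press | Stop (TCP z) | Peak wrist force (z) |
|---|---|---|
| Rocker off | 0.0363 m | 35 N |
| Reset button | 0.0065 m, after about 10 mm of travel | 26 N |
| Rocker on | 0.0361 m | 43 N |

**Final pictures:** the middle module's button and rocker look the same as its neighbours'. I never touched the other two modules. In the last scene picture the things around the unit look unmoved, and the arm was clear of everything.

**One disagreement:** the real fingertips end about 35 mm short of the reported TCP. My first press at the stated height therefore met only air. I worked from contact forces and pictures after that, and the button's contact and stop came where that offset predicted.

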